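# Set the bench stirrer to fast and start it

### The arm

A 6-joint arm with a two-finger parallel gripper is mounted at the origin on a cart in front of the work surface, level with it; the furniture and walls round the work are solid. World frame = base frame: x ahead of the robot, y to its left, z up, the work surface at z = 0. Lengths are in mm, angles in rad, forces in N, time in s.
With the tool pointing down it reaches from about 400 to 925 mm from the base axis. Payload 12.5 kg.
Tool frame: the origin (TCP) lies between the finger pads; the fingertips stand 19 mm ahead of it and the grasp point (between the pads) is the TCP (env.tips_ahead is the distance from the TCP to the fingertips, in mm); z points along the fingers, y is the line along which they close (so a half turn about z gives the same grasp; the last joint's range is limited). The gripper opens to 95 mm and grips with 3 to 60 N. Pads are 20 mm wide; open, the fingers measure 119 mm over their backs; the gripper's body (75 mm by 180 mm) begins 59 mm behind the grasp point.
Start: joints at [-1.311, 0.491, 1.559, -0, 1.092, -0.106], TCP at [223.583, -583.657, 233.661] pointing down, gripper open.
Joint ranges: [-3.1, 3.1], [-0.84, 2.19], [0.05, 2.79], [-1.13, 4.28], [0.06, 2.93], [-2.69, 2.69]. Speed limits (rad/s): [2.22, 2.22, 2.79, 3.14, 3.14, 3.14].

### API

Orientations are given as [roll, pitch, yaw] about the fixed x, y, z axes, in that order (R = Rz(yaw) Ry(pitch) Rx(roll)).
In Python, from cell import env gives the robot as it stands.
- The arm moves only by the shell command python3 -m crank 'ROWS'. ROWS is JSON, a list of rows, each a list of 5 numbers: the shift along the tool's x, y, z in mm, then the turn about the tool's z in degrees, then the finger opening in mm, from 0 to 95.1. In form: [[dx, dy, dz, yaw, grip], ...]. A call has 1 to 10 rows; each row is the pose to reach, as a shift and turn from the pose commanded when the call began, along the tool's axes at that moment; what a row does not reach only later rows make up. A row lasts 1/12 s, in which the tool goes at most 41.7 mm and 7.16 degrees, less where a joint would pass 70% of its speed; a pose out of reach is approached as far as the arm can. A call with a gripper value outside its range is refused whole. The fingers move at their own pace and stop on an object; the grip force is fixed at half the most. Time passes only in rows, so rows that repeat a pose let the fingers close. It gives the time, the measured TCP pose, the force, the opening and the grip force at its end, in the units of the state.
- env.state(): the state, without advancing time (a new reading comes with each control period).
- env.read_camera(name): name is "scene" or "top" or "wrist"; returns a dict with "img" (400x640x3 uint8, blue, green, red), "K" (3x3 intrinsics, pixels), "pose" (4x4, takes a point from camera to world coordinates). Camera axes: x right, y down, z forward; pixel columns grow to the right and rows downward; lengths in mm; the calibration is good to about 2 mm. A picture is of the moment at which its call begins. There is no depth.
- env.job_done(): hands the job in; it is judged then, once.
The state is a dict: "t": time; "joints": joint angles; "qvel": joint speeds; "tau": joint torques, N m; "eef_pos": TCP position; "tcp_rot": TCP orientation; "ft_force": force on the tool from outside, world axes, zero at the start; "moment": the same for the moment, N m; "opening": opening from 0.0 (shut) to 1.0 (fully open); "grip_force": force on a finger pad.
Only numpy, scipy, OpenCV 4.12 (cv2) and the standard library are available. Lean on these libraries where they do the work, as an engineer would, in place of code of your own. Each camera call takes 0.05 s, during which the arm holds its last target. There are 200 camera calls.

### The job

Get the stirrer going at full speed: with the fingertips push its upright speed lever from the off end, past the slow notch in the middle, all the way to the fast stop at the other end of its slot, and only when it sits there press the round start button right down and let it come back up. Pick nothing up: the jar on the stirrer's plate, the small flat heat slider and everything else on the table must stay as they are.

Things in the scene. Friction and masses are not known exactly. Their poses are not given: they have to be found in the camera images.
- stirrer: white bench stirrer, 140 mm deep (x), 170 mm wide (y), fixed, left or right on the table, yaw 0.1 to 0.45 rad. Origin: centre of its underside; x points from its front to its back, y to its left, z up. Front half: flat grey control deck, 45 mm above the table, with lever slot and start button. Back half: round steel plate, 66 mm wide, top at 53 mm, centred at x +0.034, y +0.022, with the jar.
- speed_lever (a joint): travel of the speed lever in m, growing toward the stirrer's -y: 0 off (where it starts), 0.030 slow notch, 0.060 fast stop (hard end). A sprung detent holds it in each place with a few mm of play: about 7 N along the slot moves it out of off or out of slow. Past the crests (0.0145 and 0.0445) it snaps on by itself into the next place (fast: 0.056 to 0.060) and stays there.
- lever_knob (a point): middle of the lever's black upright barrel knob, 20 mm diameter, 26 mm tall (12 mm above and 14 mm below this point), on a thin steel stem; 26 mm above the deck. It does not tilt; it slides in the slot at x -0.040 of the stirrer's frame from y +0.060 (off, no tick bar) past y +0.030 (slow, one tick bar) to y 0 (fast, two tick bars).
- start_button (a joint): travel of the start button in m: 0 up, 0.006 fully down. It sinks straight down, takes 1.2 N to start and 4.8 N fully down, and springs back when released.
- button_top (a point): centre of the top of the start button, a white round cap of 24 mm diameter in a flat black bezel on the deck at x -0.040, y -0.056 of the stirrer's frame; its top stands 10 mm above the deck when up.
- heat_top (a point): top of the heat slider, a black flat nub 12 x 18 mm, 9 mm above the stirrer's top, in a narrow slot at the right of the steel plate (x = +0.018 to +0.054, y = -0.060 in the stirrer's frame). It must not be shifted.
- jar: small open glass jar, 42 mm diameter, 43 mm tall, standing loose on the steel plate. Origin: centre of its underside, z up. Must stay where it stands.
- tips: clear plastic tip box, 86 x 121 x 55 mm, loose on the table, on the other half of the work surface from the stirrer. Origin: centre of its underside. Must be left alone.
- beaker_1: clear glass beaker with a tube in it, 69 mm wide, 82 mm tall, loose, far back in the middle, between the two big instruments. Origin: centre of its underside. Must be left alone.
- dropper: small white dropper bottle with a pointed green cap, 27 mm diameter, 74 mm tall, loose, at the right. Origin: centre of its underside. Must be left alone.

How it is judged (in metres and radians):
On the way, in this order (a step that is already met when the one before it is completed fails the run):
1. the speed lever has been pushed past the slow notch to the fast stop (value of joint speed_lever above 0.055 m), for 0.2 s.
2. then the start button is pressed right down (value of joint start_button above 0.0048 m and value of joint speed_lever above 0.055 m), for 0.05 s.
At the end, for the whole second after the job is handed in: The speed lever rests at the fast stop (joint above 0.055 m), the start button has been pressed after that (at least 4.8 mm) and is up again (within 1 mm); the heat slider is within 5 mm and the jar, tip box, beaker and dropper bottle within 15 mm of where they stood, the jar upright (value of joint speed_lever above 0.055 m and value of joint start_button below 0.001 m and distance of heat_top from where it was at the start of the episode below 0.005 m and distance of each of jar, tips, beaker_1, dropper from where it was at the start of the episode below 0.015 m and angle between jar's own z axis and vertical below 0.2 rad and linear speed of jar below 0.02 m/s); the robot touches nothing.
It fails at once if the start button is pressed before the lever is at the fast stop (value of joint start_button above 0.003 m and value of joint speed_lever below 0.05 m).
It fails at once if the heat slider is shifted (distance of heat_top from where it was at the start of the episode above 0.005 m).
It fails at once if the jar is lifted, pushed or tipped (distance of jar from where it was at the start of the episode above 0.015 m or angle between jar's own z axis and vertical above 0.3 rad).
It fails at once if the tip box, beaker or dropper bottle is moved or picked up (distance of any of tips, beaker_1, dropper from where it was at the start of the episode above 0.015 m).
It also fails if it takes over 37 s, if anything falls off the work surface, if the arm or the gripper's body presses on something with over 40 N, if the wrist force passes 120 N, or if a joint passes its speed limit or range.

## Working session

There is one attempt and no reset: what is moved stays moved. The work goes in short steps, Python scripts to look and compute and a shell command to move; the robot and the scene stay as the last step left them, time stands still between calls to the robot, and variables do not carry over. Pictures are saved under pics/ and viewed, at most 10 in all, crops included, and the job is handed in when it is done.

```bash
mkdir -p pics; ls
python3 - <<'E'
from cell import env
import cv2,numpy as np
for n in("scene","top"):
    c=env.read_camera(n); cv2.imwrite(f"pics/{n}0.png",c["img"]); print(n,c["K"].tolist(),c["pose"].round(4).tolist())
s=env.state(); print(s["t"],s["eef_pos"],s["tcp_rot"],s["opening"])
E
```

```text
pics
scene [[435.3891503826341, 0.0, 325.80954763980606], [0.0, 435.3891503826341, 199.05812443283511], [0.0, 0.0, 1.0]] [[0.5709, -0.3774, 0.7291, -429.1088], [-0.8208, -0.2445, 0.5162, -831.645], [-0.0165, -0.8932, -0.4494, 642.2204], [0.0, 0.0, 0.0, 1.0]]
top [[374.6862191267139, 0.0, 323.7194314997799], [0.0, 374.6862191267139, 208.3999697095707], [0.0, 0.0, 1.0]] [[-0.016, -0.9943, 0.1057, 387.282], [-0.9999, 0.0155, -0.0052, -152.9708], [0.0036, -0.1057, -0.9944, 992.4097], [0.0, 0.0, 0.0, 1.0]]
0.1 [ 223.51548296 -583.4536202   233.12985841] [-3.14060480e+00 -9.43608802e-05  3.65763706e-01] 0.9994697441144028
```

View pics/top0.png

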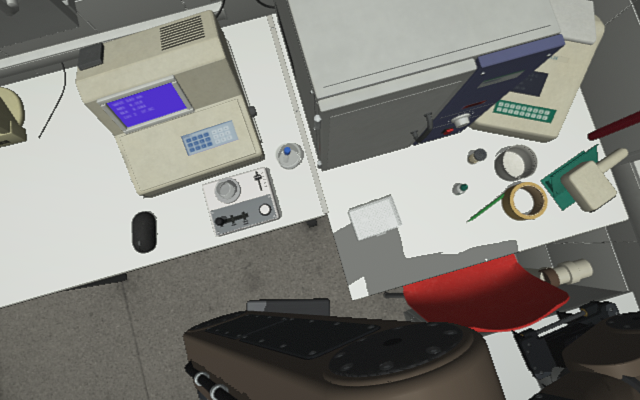

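View pics/scene0.png

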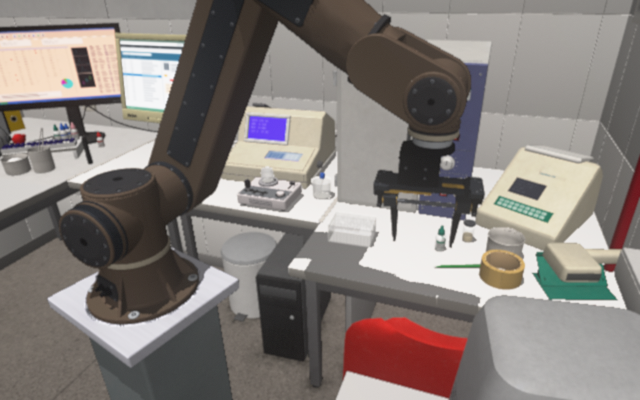

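The top view shows the stirrer at about (240,200), with the knob near (222,220) and the button near (265,210). The tip box is at (375,217), and the path from the right passes over it. Next I'll zoom in and project points.

```bash
cat > h.py <<'E'
import numpy as np,cv2
from cell import env
def ray(c,uv,z):
    d=c["pose"][:3,:3]@np.linalg.solve(c["K"],[*uv,1.]); o=c["pose"][:3,3]
    return o+d*(z-o[2])/d[2]
def proj(c,p):
    q=c["pose"][:3,:3].T@(np.asarray(p,float)-c["pose"][:3,3]); q=c["K"]@q; return q[:2]/q[2]
E
python3 - <<'E'
from h import *
im=cv2.imread("pics/top0.png")[155:245,190:310]
cv2.imwrite("pics/topc.png",cv2.resize(im,None,fx=6.5,fy=6.5,interpolation=cv2.INTER_CUBIC))
c=env.read_camera("top")
for n,uv,z in[("button",(265,210),55),("knob",(222,220),83),("plate/jar",(228,190),96),("FR",(281,220),45),("BR",(268,167),45),("FL",(216,236),45),("BL",(203,184),45)]: print(n,ray(c,uv,z).round(1))
E
```

```text
button [485.1 -10.3  55. ]
knob [459.4  89.9  83. ]
plate/jar [530.8  72.8  96. ]
FR [460.1 -49.3  45. ]
BR [597.2 -16.4  45. ]
FL [422.2 114.6  45. ]
BL [555.5 149.7  45. ]
```

View pics/topc.png

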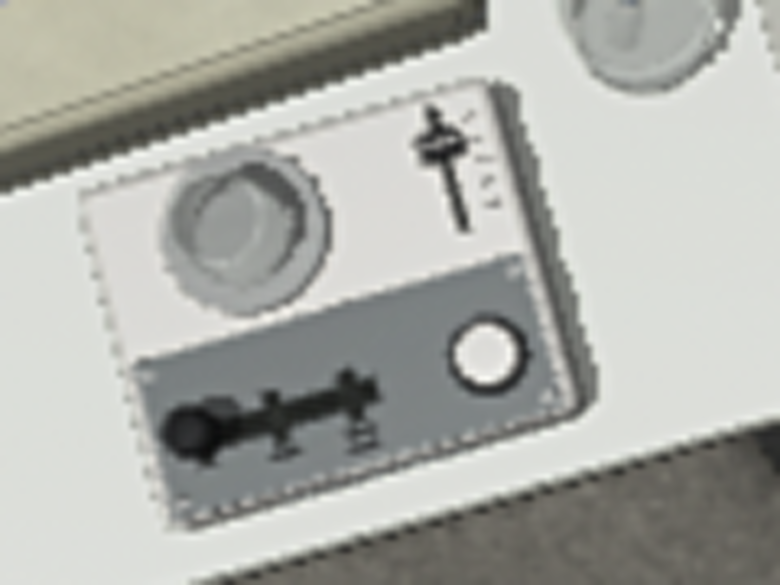

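The crop shows the knob's top at about (219.2,221.5) full-frame and the button centre at (264.9,209.3). The heat slider is at the upper right, and the jar is on the plate.

Run:
```python
from h import *
c=env.read_camera("top")
B=ray(c,(264.9,209.3),55);K=ray(c,(219.2,221.5),83)
v=(K-B)[:2];yaw=np.arctan2(-v[0],v[1])
print("B",B,"K",K,"dist",np.hypot(*v),"yaw",yaw)
for n,p in [("FL",(180,525)),("FR",(575,405)),("BR",(487,83)),("BL",(80,190))]:
    print(n,ray(c,(190+p[0]/6.5,155+p[1]/6.5),45).round(1))
s=env.state();print(s["joints"],s["eef_pos"])
```

```text
B [486.92084011 -10.02904169  55.        ] K [455.87666428  96.62970238  83.        ] dist 111.08478086639892 yaw 0.2832356209490516
FL [422.8 110.4  45. ]
FR [467.  -42.9  45. ]
BR [595.3  -8.5  45. ]
BL [554.9 151.5  45. ]
[-1.31059669e+00  4.91320615e-01  1.55918007e+00 -2.45758699e-05
  1.09172708e+00 -1.05605220e-01] [ 223.54762129 -583.53553977  233.30299562]
```

```bash
python3 -m crank '[[33,-21,0,5.2,0],[66,-42,0,5.2,0],[99,-63,0,5.2,0],[132,-84,0,5.2,0],[165,-105,0,5.2,0],[198,-126,0,5.2,0],[231,-147,0,5.2,0],[264,-168,0,5.2,0],[297,-189,0,5.2,0],[330,-210,0,5.2,0]]'; python3 -c "
from cell import env;print(env.state())"
```

```text
t: 1.03
eef_pos: [457.4, -267.8, 233.7]
tcp_rot: [3.141, -0.0, 0.275]
ft_force: [2.0, 0.6, 0.5]
opening: 0.355
grip_force: 0.0
{'t': 1.0333, 'joints': array([-6.54214032e-01,  3.56368145e-01,  1.79058298e+00, -7.94377793e-05,
        9.94462934e-01,  6.41658395e-01]), 'qvel': array([ 0.89337982,  0.05417434, -0.08940668,  0.00122779,  0.03069621,
        0.88612489]), 'tau': array([-6.92091510e+00, -5.25219297e+01, -2.23829931e+01,  7.29329791e-02,
        3.80306819e-02, -1.49245173e+00]), 'eef_pos': array([ 457.43355008, -267.76864859,  233.70904738]), 'tcp_rot': array([ 3.14140971e+00, -5.35256837e-05,  2.74967189e-01]), 'ft_force': array([2.02526129, 0.60191044, 0.53618522]), 'moment': array([-0.04799256, -0.00441752, -0.02301528]), 'grip_force': 0.0, 'opening': 0.3550982099931965}
```

```bash
python3 -m crank '[[8,-32,0,0,0],[16,-64,0,0,0],[24,-96,0,0,0],[32,-128,0,0,0],[40,-160,0,0,0],[48,-192,0,0,0],[56,-224,0,0,0],[64,-256,0,0,0],[72,-288,0,0,0],[76,-319,0,0,0]]';python3 -m crank '[[0,0,0,0,0],[0,0,0,0,0],[0,0,0,0,0]]'
python3 - <<'E'
from h import *
for n in("wrist","top"):
    c=env.read_camera(n); cv2.imwrite(f"pics/{n}1.png",c["img"]); print(n,c["pose"].round(3).tolist())
c=env.read_camera("wrist");O=np.array([510.5,52.3]);y=.275;R=np.array([[np.cos(y),-np.sin(y)],[np.sin(y),np.cos(y)]])
for n,p,z in[("knob",(-40,60),83),("button",(-40,-56),55)]: print(n,proj(c,[*(O+R@p),z]))
E
```

```text
t: 1.87
eef_pos: [443.1, 59.8, 233.7]
tcp_rot: [3.141, -0.0, 0.275]
ft_force: [1.0, -0.5, 0.8]
opening: 0.007
grip_force: 0.0
t: 2.12
eef_pos: [443.2, 58.0, 233.6]
tcp_rot: [3.141, 0.0, 0.276]
ft_force: [0.4, 0.2, -0.1]
opening: 0.005
grip_force: 0.0
wrist [[0.272, -0.919, -0.285, 523.265], [-0.962, -0.26, -0.08, 81.778], [-0.001, 0.296, -0.955, 384.54], [0.0, 0.0, 0.0, 1.0]]
top [[-0.016, -0.994, 0.106, 387.282], [-1.0, 0.016, -0.005, -152.971], [0.004, -0.106, -0.994, 992.41], [0.0, 0.0, 0.0, 1.0]]
knob [283.43832237 169.98378816]
button [391.53721408 164.87114864]
```

View pics/wrist1.png

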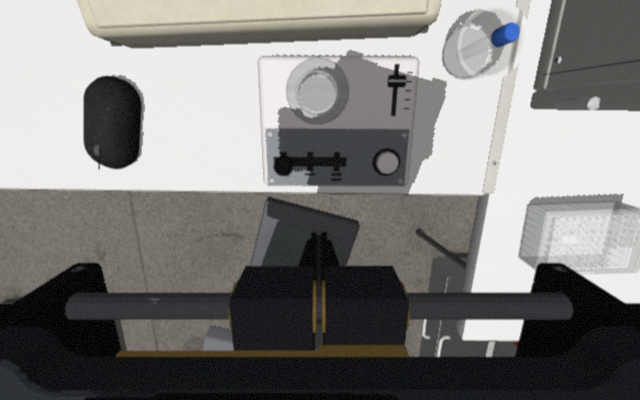

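The wrist view shows the knob at (283,165), the slot running right to about 345, the button at (387,161) and the jar at (318,92). I'll refine these with masks.

Run:
```python
from h import *
c=env.read_camera("wrist");im=c["img"];g=cv2.cvtColor(im,cv2.COLOR_BGR2GRAY)
def comp(m,uv):
    n,l,st,ce=cv2.connectedComponentsWithStats(m.astype(np.uint8)); k=l[uv[1],uv[0]]; return st[k],ce[k]
print("deckgray",g[140,300],"button",g[161,387],"bez",g[161,374])
st,b=comp(g>110,(387,161)); print("btn",st,b)
print(comp(g<45,(283,165)))
m=cv2.morphologyEx((g<45).astype(np.uint8),cv2.MORPH_OPEN,cv2.getStructuringElement(cv2.MORPH_ELLIPSE,(13,13)))
st,k=comp(m,(283,165)); print("knob",st,k)
B=ray(c,b,55);K=ray(c,k,80);v=(K-B)[:2]
print(B,K,np.hypot(*v),np.arctan2(-v[0],v[1]))
im2=cv2.resize(im[110:200,250:430],None,fx=4.4,fy=4.4,interpolation=cv2.INTER_CUBIC);cv2.imwrite("pics/w1c.png",im2)
```

```text
deckgray 67 button 124 bez 32
btn [377 153  20  20 303] [386.62706271 162.29042904]
(array([274, 152,  72,  23, 939], dtype=int32), array([306.44621938, 162.03620873]))
knob [274 155  21  20 312] [283.46474359 164.32051282]
[488.42396177  -6.38267538  55.        ] [460.74248105 100.64053013  80.        ] 110.54515317666295 0.25310249958477604
```

View pics/w1c.png

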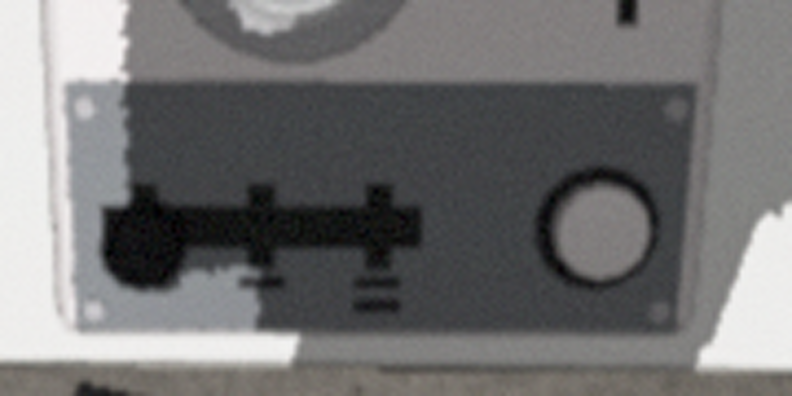

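Run:
```python
from h import *
c=env.read_camera("wrist")
P=[ray(c,(250+u/4.4,110+v/4.4),z) for u,v,z in((145,227,45),(261,227,45),(379,227,45),(602,230,55),(597,229,45.5))]
for p in P:print(p.round(1))
v=(P[0]-P[3])[:2];yaw=np.arctan2(-v[0],v[1]);print(np.hypot(*v),yaw)
d=np.array([-np.sin(yaw),np.cos(yaw)]);M=np.mean(P[:4],axis=0)[:2];F=M-d*np.mean([60,30,0,-56]);print("fast pt",F)
e=env.state();t=e["tcp_rot"][2];print(e["eef_pos"],t)
for y in(60,104,22,-56):
    w=F+d*y-e["eef_pos"][:2]
    print(y,F+d*y,"tool dx,dy",np.cos(t)*w[0]+np.sin(t)*w[1],np.sin(t)*w[0]-np.cos(t)*w[1])
```

```text
[456.4 104.2  45. ]
[464.5  75.5  45. ]
[472.7  46.3  45. ]
[488.5  -6.6  55. ]
[487.4  -7.8  45.5]
115.341027633348 0.2818384368439875
fast pt [472.8592388   46.69195082]
[443.28469045  57.32639934 233.56058211] 0.2735204917900391
60 [456.17191759 104.32469594] tool dx,dy 25.103463984826607 -41.77004432066266
104 [443.9345487  146.58870903] tool dx,dy 24.737478622798957 -85.76852218882057
22 [466.74055436  67.82395736] tool dx,dy 25.419542252032308 -3.7713588890717302
-56 [488.43407194  -7.0986113 ] tool dx,dy 26.06833448471771 74.22594278629911
```

```bash
python3 -m crank '[[12,-40,0,0,0],[25,-80,0,0,0],[25,-86,20,0,0],[25,-86,50,0,0],[25,-86,80,0,0],[25,-86,110,0,0],[25,-86,135,0,0],[25,-86,152,0,0],[25,-86,152,0,0],[25,-86,152,0,0]]'
python3 - <<'E'
from h import *
c=env.read_camera("wrist");cv2.imwrite("pics/w2.png",c["img"])
E
```

```text
t: 3.2
eef_pos: [443.9, 147.2, 81.3]
tcp_rot: [-3.142, 0.002, 0.274]
ft_force: [0.1, 0.2, 0.2]
opening: 0.004
grip_force: 0.0
```

View pics/w2.png

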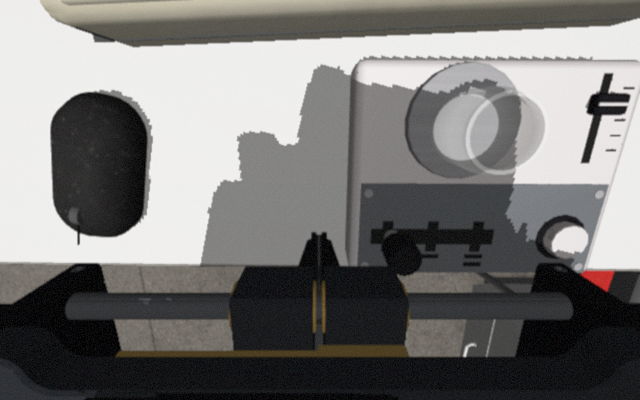

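The fingertips are at (320,235) and the knob top is at about (402,250). I'll check how the two line up.

Run:
```python
from h import *
c=env.read_camera("wrist")
e=env.state();t=e["tcp_rot"][2]
for uv,z in(((403,256),83),((402,250),83),((568,239),55)):
    p=ray(c,uv,z);w=p[:2]-e["eef_pos"][:2];print(p,"tool",np.cos(t)*w[0]+np.sin(t)*w[1],np.sin(t)*w[0]-np.cos(t)*w[1])
print(proj(c,[456.2,104.3,83]),proj(c,[456.2,104.3,57]))
print(proj(c,e["eef_pos"]-[0,0,19]))
```

```text
[461.76824239 105.23646258  83.        ] tool 5.198482821836256 45.38674964071153
[465.04775101 107.04125539  83.        ] tool 8.844460036080495 44.53863169917549
[490.21075494  -4.77186514  55.        ] tool 2.7522027288426756 158.98615281226537
[401.0772961  265.08712608] [390.48800673 244.83183413]
[320.49747122 248.8248532 ]
```

The knob lies about 3–5 mm further forward than I estimated, so I'll shift +3 and push.

```bash
python3 -m crank '[[3,10,0,0,0],[3,16,0,0,0],[3,21,0,0,0],[3,25,0,0,0],[3,29,0,0,0],[3,33,0,0,0],[3,37,0,0,0],[3,41,0,0,0],[3,45,0,0,0],[3,49,0,0,0]]'; python3 -m crank '[[0,4,0,0,0],[0,8,0,0,0],[0,12,0,0,0],[0,16,0,0,0],[0,20,0,0,0],[0,23,0,0,0],[0,26,0,0,0],[0,28,0,0,0],[0,28,0,0,0]]'
python3 - <<'E'
from h import *
c=env.read_camera("wrist");cv2.imwrite("pics/w3.png",c["img"])
E
```

```text
t: 4.13
eef_pos: [460.1, 101.0, 81.6]
tcp_rot: [3.141, 0.0, 0.275]
ft_force: [-0.2, -1.1, -0.2]
opening: 0.006
grip_force: 0.0
t: 4.88
eef_pos: [467.8, 73.9, 81.6]
tcp_rot: [3.141, -0.0, 0.275]
ft_force: [-0.0, -0.4, 0.2]
opening: 0.005
grip_force: 0.0
```

View pics/w3.png

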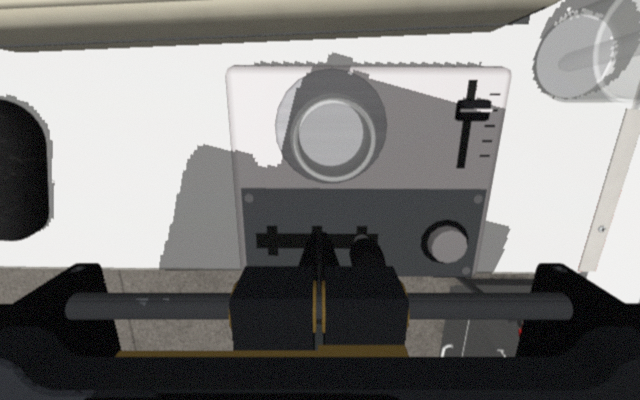

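The knob, now at about (368,250), is over the two-tick position. A few more mm should confirm the hard stop.

```bash
python3 -m crank '[[0,2,0,0,0],[0,3,0,0,0],[0,4,0,0,0],[0,4,0,0,0]]'; python3 -m crank '[[0,1,0,0,0],[0,2,0,0,0],[0,2,0,0,0]]'
```

```text
t: 5.27
eef_pos: [468.8, 70.4, 81.6]
tcp_rot: [3.141, -0.0, 0.275]
ft_force: [-0.0, 0.4, 0.4]
opening: 0.006
grip_force: 0.0
t: 5.52
eef_pos: [469.3, 68.5, 81.6]
tcp_rot: [3.141, -0.0, 0.275]
ft_force: [-0.6, 0.3, 0.2]
opening: 0.005
grip_force: 0.0
```

```bash
python3 -m crank '[[0,1,0,0,0],[0,2,0,0,0],[0,2,0,0,0]]'; python3 -m crank '[[0,1,0,0,0],[0,2,0,0,0],[0,2,0,0,0]]'
```

```text
t: 5.77
eef_pos: [469.9, 66.6, 81.6]
tcp_rot: [3.141, -0.0, 0.275]
ft_force: [-0.8, 0.1, -0.2]
opening: 0.006
grip_force: 0.0
t: 6.02
eef_pos: [470.4, 64.6, 81.6]
tcp_rot: [3.141, 0.0, 0.275]
ft_force: [0.7, 0.1, -0.4]
opening: 0.007
grip_force: 0.0
```

```bash
python3 -m crank '[[0,1,0,0,0],[0,2,0,0,0],[0,2,0,0,0]]'; python3 -m crank '[[0,1,0,0,0],[0,1.5,0,0,0],[0,1.5,0,0,0]]'
python3 - <<'E'
from h import *
c=env.read_camera("wrist");cv2.imwrite("pics/w4.png",cv2.resize(c["img"][170:290,220:480],None,fx=3,fy=3))
E
```

```text
t: 6.27
eef_pos: [470.8, 62.9, 81.6]
tcp_rot: [-3.141, 0.0, 0.275]
ft_force: [-0.5, 2.4, -0.1]
opening: 0.006
grip_force: 1.2
t: 6.52
eef_pos: [470.9, 62.3, 81.6]
tcp_rot: [-3.14, 0.0, 0.274]
ft_force: [-0.7, 13.9, 0.4]
opening: 0.004
grip_force: 6.3
```

View pics/w4.png

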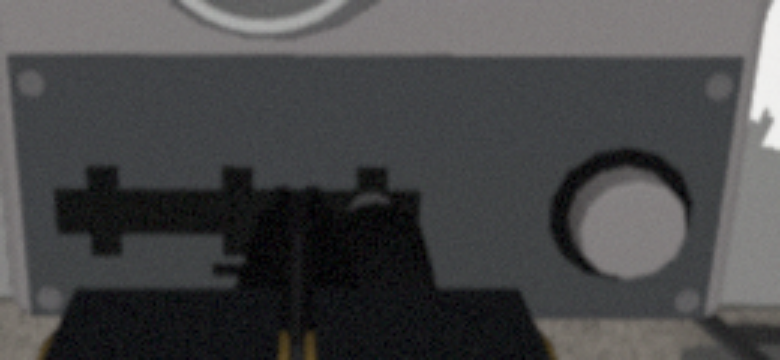

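The lever is at the hard stop: 14 N reaction, knob over the two-tick notch. The button centre is at about (429,246). Next I'll back off, lift and work out the shift to the button.

```bash
python3 - <<'E'
from h import *
c=env.read_camera("wrist");p=ray(c,(220+630/3,170+228/3),55);print(p)
E
python3 -m crank '[[0,-5,0,0,0],[0,-10,0,0,0],[0,-10,-15,0,0],[0,-10,-45,0,0],[0,-10,-75,0,0],[0,-10,-85,0,0],[0,-10,-85,0,0],[0,-10,-85,0,0]]'
python3 - <<'E'
from h import *
c=env.read_camera("wrist");im=c["img"];g=cv2.cvtColor(im,cv2.COLOR_BGR2GRAY)
e=env.state();t=e["tcp_rot"][2];print(e["eef_pos"],t)
u,v=proj(c,[488.5,-6,55]).round().astype(int);print(u,v,g[v,u])
n,l,st,ce=cv2.connectedComponentsWithStats((g>95).astype(np.uint8));k=l[v,u];print(st[k],ce[k])
p=ray(c,ce[k],55);w=p[:2]-e["eef_pos"][:2];print(p,"tool",np.cos(t)*w[0]+np.sin(t)*w[1],np.sin(t)*w[0]-np.cos(t)*w[1])
cv2.imwrite("pics/w5.png",im)
E
```

```text
[488.44391665  -6.11628007  55.        ]
t: 7.28
eef_pos: [468.5, 71.1, 166.7]
tcp_rot: [3.141, -0.001, 0.275]
ft_force: [-0.2, 0.7, -0.4]
opening: 0.005
grip_force: 0.0
[468.21103314  71.07449225 165.96299213] 0.2750981251050164
407 205 122
[395 194  25  24 461] [407.32104121 205.43167028]
[488.5475958   -6.26734771  55.        ] tool -1.437365295308787 79.9579262508851
```

View pics/w5.png

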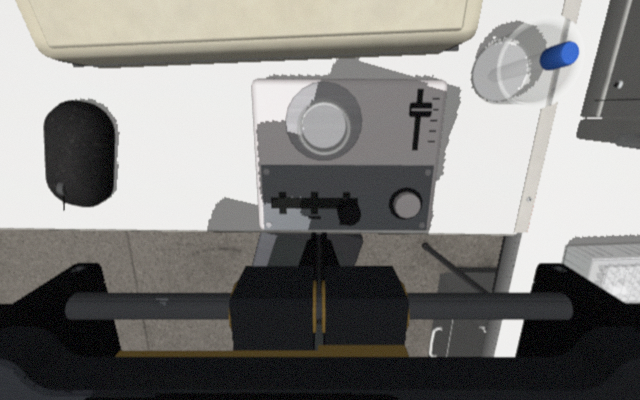

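The lever is at fast (348,212) and the button at (407,205) matches the earlier estimates. I'll move over it and descend to just above.

```bash
python3 -m crank '[[0,35,0,0,0],[-1,70,0,0,0],[-1,80,10,0,0],[-1,80,40,0,0],[-1,80,65,0,0],[-1,80,80,0,0],[-1,80,88,0,0],[-1,80,88,0,0]]'; python3 -m crank '[[0,0,3,0,0],[0,0,6,0,0],[0,0,8,0,0],[0,0,9,0,0],[0,0,9,0,0],[0,0,9,0,0]]'
```

```text
t: 8.0
eef_pos: [488.2, -6.0, 76.2]
tcp_rot: [-3.14, 0.004, 0.275]
ft_force: [-0.3, 0.7, 0.6]
opening: 0.002
grip_force: 0.0
t: 8.5
eef_pos: [489.6, -6.2, 70.1]
tcp_rot: [3.141, -0.001, 0.275]
ft_force: [-0.3, 2.4, 3.1]
opening: 0.006
grip_force: 1.8
```

```bash
python3 -m crank '[[0,0,1,0,0],[0,0,2,0,0],[0,0,3,0,0],[0,0,3,0,0],[0,0,3,0,0]]'; python3 -m crank '[[0,0,1,0,0],[0,0,2,0,0],[0,0,2,0,0],[0,0,2,0,0]]'
```

```text
t: 8.92
eef_pos: [489.6, -6.2, 67.9]
tcp_rot: [3.141, -0.001, 0.275]
ft_force: [-4.1, 3.4, 23.7]
opening: 0.002
grip_force: 11.9
t: 9.25
eef_pos: [489.7, -6.1, 67.4]
tcp_rot: [3.14, -0.002, 0.275]
ft_force: [-9.7, 3.4, 48.5]
opening: 0.005
grip_force: 24.4
```

Force rose well past 4.8 N, so the button is bottomed out. Next I'll lift clear and check.

```bash
python3 -m crank '[[0,0,-5,0,0],[0,0,-15,0,0],[0,0,-40,0,0],[0,0,-75,0,0],[0,0,-105,0,0],[0,-60,-110,0,0],[0,-80,-110,0,0],[0,-80,-110,0,0],[0,-80,-110,0,0]]'
python3 - <<'E'
from h import *
c=env.read_camera("wrist");cv2.imwrite("pics/w6.png",c["img"])
E
```

```text
t: 10.0
eef_pos: [467.2, 72.0, 175.0]
tcp_rot: [3.141, -0.0, 0.278]
ft_force: [-0.4, -0.7, 0.7]
opening: 0.005
grip_force: 0.0
```

View pics/w6.png

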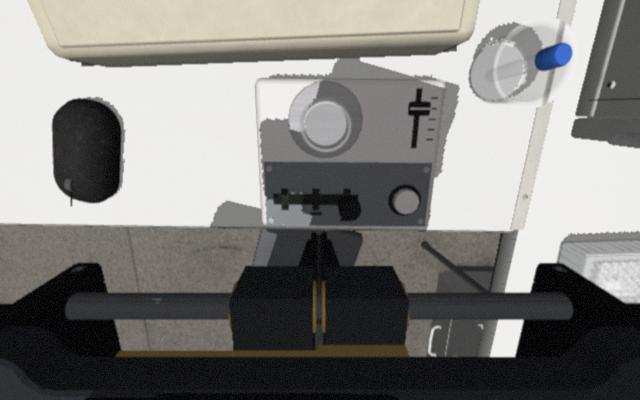

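The lever is still at fast (348,208), the button is up at (404,200), and the jar and heat slider haven't moved.

```bash
python3 -c "
from cell import env;print(env.job_done())"
```

```text
the job is handed in; nothing more can be done
None
```

The speed lever is at the fast stop, the start button was pressed right down afterwards and is back up, and the job was handed in at about 10 s, though the hand-in returned no verdict.

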